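# Step the colour comparator's turret to the darkest standard

### The arm

A 6-joint arm with a two-finger parallel gripper is mounted at the origin on the work surface. World frame = base frame: x ahead of the robot, y to its left, z up, the work surface at z = 0. Lengths are in m, angles in rad, forces in N, time in s.
With the tool pointing down it reaches from about 0.25 to 0.85 m from the base axis. Payload 12.5 kg.
Tool frame: the origin (TCP) lies at the very end of the fingers, on their centre line; the grasp point (between the pads) lies 19 mm behind it; x points along the fingers, y is the direction in which the jaws open and shut, and the axes are right-handed (so a half turn about x gives the same grasp; the last joint's range is limited). The gripper opens to 93 mm and grips with 3 to 60 N. Pads are 15 mm wide; open, the fingers measure 128 mm over their backs; the gripper's body (75 mm by 188 mm) begins 65 mm behind the grasp point.
Start: joints at [-1.245, 0.351, 1.652, -0, 1.139, -0.085], TCP at [0.22, -0.504, 0.219] pointing down, gripper open.
Joint ranges: [-2.75, 2.75], [-0.79, 2.1], [0.01, 2.65], [-1.57, 4.71], [0.07, 3.14], [-2.87, 2.87]. Speed limits (rad/s): [2.22, 2.22, 2.79, 3.14, 3.14, 3.14].

### API

Orientations are given as a rotation vector (axis times angle).
In Python, from station import arm gives the robot as it stands.
- The arm moves only by the tool apply_moves, never from a script. Its argument "increments" is a list that holds one entry, the list of rows, each a list of 7 numbers: the shift along the tool's x, y, z in cm, then the turn, a rotation vector about the tool's x, y, z in rad, then the opening, from 0 (shut) to 1 (fully open). In form: [[[tx, ty, tz, wx, wy, wz, hand], ...]]. A call has 1 to 8 rows; each row is the pose to reach, as a shift and turn from the pose commanded when the call began, along the tool's axes at that moment; what a row does not reach only later rows make up. A row lasts 1/8 s, in which the tool goes at most 62.5 mm and 10.7 degrees, less where a joint would pass 70% of its speed; a pose out of reach is approached as far as the arm can. A call with a gripper value outside its range is refused whole. The fingers move at their own pace and stop on an object; "grip_force" is the grip in N (left out, the last holds). Time passes only in rows, so rows that repeat a pose let the fingers close. It gives the time, the measured TCP pose, the force and the opening at its end, in the units of the state.
- arm.read_state(): the state, without advancing time (a new reading comes with each control period).
- arm.grab_frame(name): name is "scene" or "top" or "wrist"; returns (picture, depth): 384x512x3 uint8, red, green, blue; 384x512 float32, m along the optical axis (not along the pixel's ray), 0 where there is no reading.
- arm.camera_params(name): a dict with "vfov" (degrees; the focal length in pixels is half the picture's height over the tangent of half this angle, whatever the lens; pixels are square), "cx", "cy" (the principal point, pixels), "xyz" and "attitude" of the camera in the world. Camera axes: x right, y down, z forward; pixel columns grow to the right and rows downward; lengths in m; the calibration is good to about 2 mm. A picture is of the moment at which its call begins: read the wrist's pose just before it. camera_params takes no time and is no camera call; for the wrist camera it gives the pose at the moment of the call.
- arm.job_done(): hands the job in, once; it reports no verdict.
The state is a dict: "time": time; "joint_pos": joint angles; "joint_velocities": joint speeds; "joint_torque": joint torques, N m; "eef_pos": TCP position; "orientation": TCP orientation; "force": force on the tool from outside, world axes, zero at the start; "torque": the same for the moment, N m; "grip_width": opening from 0.0 (shut) to 1.0 (fully open).
Only numpy, scipy, OpenCV 4.12 (cv2) and the standard library are available. Lean on these libraries where they do the work, as an engineer would, in place of code of your own. Each camera call takes 0.05 s, during which the arm holds its last target.

### The job

The dark whisky sample in the bench colour comparator has to be judged against the darkest standard: push the turret round by its finger tabs, either way, until the darkest glass (the mahogany one, marked with the red dot and tab) has clicked into place under the sight ring, then take your hand away. Only push and pick nothing up: keep your fingers off the standard glasses, do not shift or lift the comparator, and leave the sample vial, the bottle, the tape roll and the stopper where they stand.

Things in the scene. Friction and masses are not known exactly. Their poses are not given: they have to be found in the camera images.
- turret (a joint): Turret angle, rad, growing anticlockwise seen from above; endless, no stops, whole turns count as nothing. 0 = darkest glass under the sight ring. A sprung ball clicks it into place every 60 degrees; starts at any other position, or stuck half-way. Leaving a click takes about 2 N at a tab; once some 7 degrees past half-way (30) it runs by itself into the next click and stays there.
- turret_axis (a point): Axis of the turret, at the disc's upper face, 90 mm above the table; axes as comparator. Satin-aluminium disc, 170 mm across, 8 mm thick, with six round standard glasses from almost clear to dark mahogany, 60 degrees apart, each with a dot (11 mm, 75 mm from the axis) and tab of one colour: red at the darkest, then anticlockwise white (palest glass), yellow, green, blue, grey.
- window (a point): Point on the disc's upper face below the sight ring where the chosen glass must come: 52 mm from the axis along the comparator's +x. Above it is the sight bridge, a dark plate 6 mm thick with two sight holes, underside 148 mm and rings' top 159 mm above the table, covering the comparator's x 24 to 188 mm and y -34 to 34 mm, on two posts at x = 176 mm.
- dark_glass (a point): Centre of the darkest (mahogany) glass at the disc's upper face, 52 mm from the turret axis, red dot beside it.
- dark_tab (a point): Middle of the red tab, in line with the darkest glass; x points outward along it. Six alike but for colour, one in line with each glass: upright plates 8 mm thick, 20 mm high (78 to 98 mm above the table), from 80 to 114 mm from the axis, so 29 mm beyond the rim. This middle is 97 mm from the axis, 88 mm above the table. Below them is free space down to the lamp house (top 66 mm above the table).
- glasses: The six standard glasses (turn with the turret), 26 mm across, 1 mm proud of the disc, centres 52 mm from the axis. Origin on the axis at the disc's underside, 82 mm above the table. Not to be touched.
- tabs: The six finger tabs (turn with the turret); origin on the axis at the disc's underside, 82 mm above the table; x points to the tab of the darkest glass.
- comparator: Cream lamp house on a dark foot, loose on rubber feet, about 3.6 kg. Origin on the table under the turret axis, +x from there to the sight ring and sample well, z up. Foot x -75 to 190, y -70 to 70 mm, 30 mm high; lamp house x -73 to 111, y -66 to 66 mm, up to 66 mm; well: tube 37 mm across, 70 mm high at x = 142 mm. Its +x points away from the robot, within 30 degrees of the world's +x.
- vial_mid (a point): Middle of the closed dark sample vial (23 mm across, 80 mm high, black cap) standing in the comparator's sample well, 142 mm from the turret axis; its top is 114 mm above the table. To be left alone.
- bottle_mid (a point): Point on the axis of a clear, stoppered glass bottle, 120 mm above its foot; 78 mm across, 247 mm high, standing to the left of the comparator (+y). To be left alone.
- tape_mid (a point): Centre of a roll of brown paper tape lying flat, 110 mm across, 48 mm high, to the right of the comparator (-y). To be left alone.
- cork_mid (a point): Middle of a bottle stopper standing on its wooden head, 31 mm across, 38 mm high, to the left of the comparator (+y), towards the robot. To be left alone.
There are look-alikes about, which are no part of the job. Leave any brown or orange look-alike of the part that bears bottle_mid alone.

How it is judged:
On the way, in this order (a step that is already met when the one before it is completed fails the run):
1. a finger pushes on a tab (contact force between the fingers and tabs above 0.4 N), for 0.05 s.
2. the darkest glass stands under the sight ring (horizontal distance between dark_glass and window below 0.004 m), for 0.2 s.
At the end, for the whole second after the job is handed in: The darkest glass (red dot) rests within 4 mm of the point below the sight ring and the turret is still; the comparator is within 20 mm of where it was and upright; vial, bottle, tape roll and stopper are within 30 mm of where they were (horizontal distance between dark_glass and window below 0.004 m and velocity of joint turret between -0.05 and 0.05 rad/s and distance of turret_axis from where it was at the start of the episode below 0.02 m and angle between comparator's own z axis and vertical below 0.05 rad and horizontal distance between vial_mid and window below 0.1 m and distance of each of vial_mid, bottle_mid, tape_mid, cork_mid from where it was at the start of the episode below 0.03 m and angle between bottle_mid's own z axis and vertical below 0.1 rad); the robot touches nothing.
It fails at once if the fingers touch a standard glass (contact force between the fingers and glasses above 0.3 N).
It fails at once if the comparator is pushed along, tipped or lifted (distance of turret_axis from where it was at the start of the episode above 0.02 m or angle between comparator's own z axis and vertical above 0.08 rad).
It fails at once if the vial, bottle, tape roll or stopper is moved or lifted (distance of any of vial_mid, bottle_mid, tape_mid, cork_mid from where it was at the start of the episode above 0.03 m).
It also fails if it takes over 72 s, if anything falls off the work surface, if the arm or the gripper's body presses on something with over 40 N, if the wrist force passes 120 N, or if a joint passes its speed limit or range.

## Working session

There is one attempt and no reset: what is moved stays moved. The work goes in short steps, Python scripts to look and compute and a tool call to move; the robot and the scene stay as the last step left them, time stands still between calls to the robot, and variables do not carry over. Pictures are saved under pics/ and viewed, and the job is handed in when it is done.

Besides the shell and the picture viewer there is one more tool, called by a JSON object that holds its "fn" and its "kwargs", one argument or row to a line. apply_moves: Moves the arm, as the interface text tells. Its arguments: {"type":"object","properties":{"increments":{"type":"array"},"grip_force":{"type":"number"}},"required":["increments"]}

```bash
mkdir -p pics; ls; python3 - <<'E'
from station import arm
import cv2,numpy as np
for n in ["scene","top"]:
    p,d=arm.grab_frame(n); cv2.imwrite(f"pics/{n}0.png",p[:,:,::-1]); np.savez(f"{n}0.npz",p=p,d=d)
    print(n,arm.camera_params(n))
print(arm.read_state())
E
```

```text
pics
scene {'vfov': 55.07886648872423, 'cx': 256.758438904251, 'cy': 195.36709844409376, 'xyz': array([1.25123106, 0.33246011, 0.61020441]), 'attitude': array([-1.34198749, -2.01584625,  0.99835657])}
top {'vfov': 47.5920472942067, 'cx': 253.76662140020173, 'cy': 195.75095219851679, 'xyz': array([0.51836351, 0.08064888, 1.14591255]), 'attitude': array([-2.20851046,  2.19441406, -0.1104434 ])}
{'time': 0.1, 'joint_pos': array([-1.24459040e+00,  3.51176219e-01,  1.65234848e+00,  3.52097316e-05,
        1.13906891e+00, -8.46230374e-02]), 'joint_velocities': array([ 0.00119947, -0.00160642, -0.0012674 ,  0.00146462,  0.00165401,
       -0.00098318]), 'joint_torque': array([ 8.42473546e-04, -4.98027456e+01, -2.85704094e+01,  6.99986215e-02,
        2.38912669e-02, -5.31799594e-05]), 'eef_pos': array([ 0.21957796, -0.50394431,  0.21816303]), 'orientation': array([ 1.99553031,  0.41679546, -1.99571148]), 'force': array([ 0.06779153, -0.14542006, -0.63138816]), 'torque': array([-0.01668853, -0.00077246, -0.02604584]), 'grip_width': 1.0029122437589786}
```

View pics/top0.png

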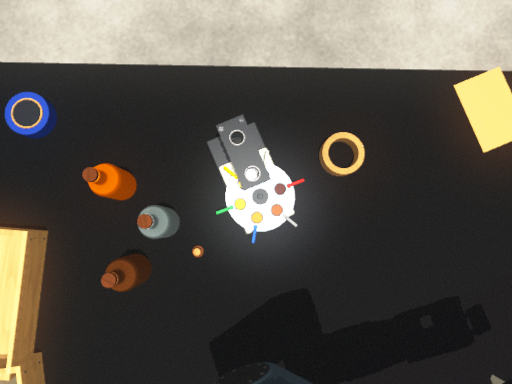

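View pics/scene0.png

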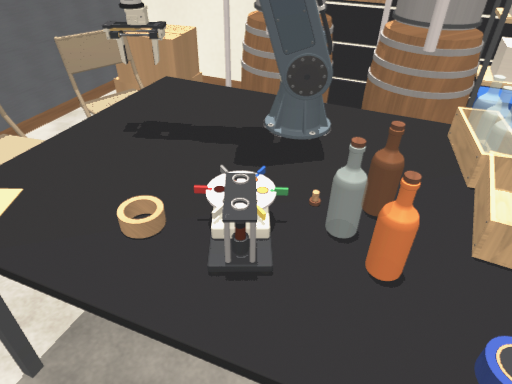

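The top view shows the comparator with its turret at about (261,197). The red tab is on the right at (296,183), yellow is at the bridge, and the sight ring lies up-left of the axis. Next I'll measure the colours in world coordinates.

```bash
cat > h.py <<'E'
import numpy as np,cv2
from scipy.spatial.transform import Rotation as R
def cloud(d,c):
    h,w=d.shape; f=h/2/np.tan(np.radians(c['vfov']/2))
    v,u=np.mgrid[:h,:w]; P=np.stack([(u-c['cx'])/f*d,(v-c['cy'])/f*d,d],-1)
    return P@R.from_rotvec(c['attitude']).as_matrix().T+c['xyz']
E
python3 - <<'E'
from station import arm
from h import *
z=np.load("top0.npz"); p=z['p'];d=z['d'];W=cloud(d,arm.camera_params("top"))
roi=np.zeros(d.shape,bool); roi[110:250,200:310]=1
hsv=cv2.cvtColor(p,cv2.COLOR_RGB2HSV).astype(int)
H,S,V=hsv[...,0],hsv[...,1],hsv[...,2]
disc=roi&(abs(W[...,2]-.09)<.006)
print("disc n",disc.sum()); q=W[disc][:,:2]
(c,r)=cv2.minEnclosingCircle(q.astype(np.float32)); print(c,r)
# fit with white
dw=disc&(S<60)&(V>150); q=W[dw][:,:2].astype(np.float32); print(cv2.fitEllipse(cv2.convexHull(q)), W[dw][:,2].mean())
br=roi&(abs(W[...,2]-.155)<.008); print("bridge",br.sum(),W[br].mean(0)); print(cv2.minAreaRect(W[br][:,:2].astype(np.float32)))
for n,m in dict(red=((H<6)|(H>174))&(S>200)&(V>150),green=(abs(H-65)<20)&(S>150),blue=(abs(H-110)<12)&(S>120),yellow=(abs(H-27)<4)&(S>180)).items():
    m=m&roi; k,l,st,ce=cv2.connectedComponentsWithStats(m.astype(np.uint8))
    for i in range(1,k):
        if st[i,4]>8: print(n,st[i],ce[i].round(1),W[l==i].mean(0).round(4))
cv2.imwrite("pics/crop.png",cv2.resize(p[100:260,180:320,::-1],None,fx=5,fy=5,interpolation=cv2.INTER_CUBIC)[:600*2][::1][:800,:700][:600])
cv2.imwrite("pics/crop.png",cv2.resize(p[105:255,190:320,::-1],(520,600),interpolation=cv2.INTER_CUBIC))
for n,(u,v) in dict(bottle=(155,222),tape=(342,154),cork=(197,252)).items():
    print(n,W[v-6:v+7,u-6:u+7].reshape(-1,3).max(0).round(3),W[v,u].round(3))
E
```

```text
disc n 3216
(0.591143012046814, 0.034874964505434036) 0.11300341039896011
((0.601628303527832, 0.035724785178899765), (0.16915066540241241, 0.2046317309141159), 114.25061798095703) 0.09055203382225381
bridge 1870 [0.68880315 0.07621996 0.1544893 ]
((0.6885842680931091, 0.0759708359837532), (0.16482329368591309, 0.06816020607948303), 23.554433822631836)
green [216 208  11   6  18] [220.  210.3] [0.5527 0.1264 0.1566]
blue [251 226   6  18  57] [253.7 235. ] [0.4959 0.047  0.0852]
yellow [224 167  13  12  38] [229.9 172. ] [0.6478 0.1057 0.0976]
bottle [0.539 0.277 0.251] [0.525 0.263 0.2  ]
tape [0.728 0.081 1.146] [ 0.711 -0.191 -0.   ]
cork [0.518 0.208 1.146] [0.452 0.188 0.039]
```

View pics/crop.png

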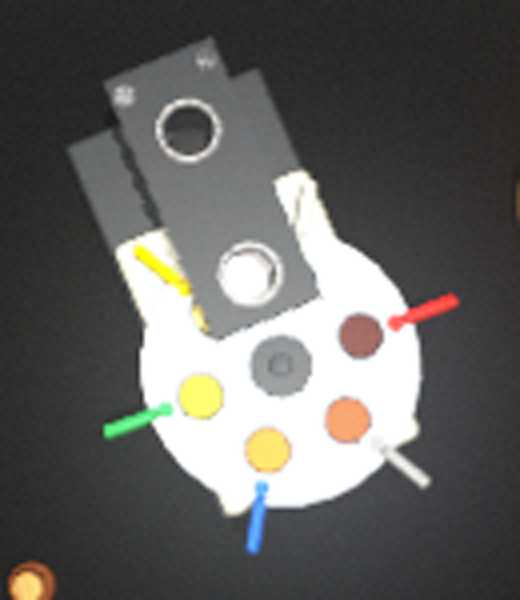

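Bridge fit: comparator yaw 23.6°, axis at (0.591, 0.034). Two estimates agree within 1.5 mm, and the bridge size, bridge height and disc height all match the given values. The blue tab puts red at about -91° from the window, so the turret is stuck half-way. I'll shut the fingers and push the grey tab anticlockwise, on the robot's side and clear of the bridge and bottle.

```bash
cat > plan.py <<'E'
from station import arm
from h import *
import sys
C=np.array([.591,.0342])
def pose(wdeg,r=.104,z=.086):
    a=np.radians(wdeg); p=np.r_[C+r*np.array([np.cos(a),np.sin(a)]),z]
    x=np.array([0,0,-1.]); y=np.array([-np.sin(a),np.cos(a),0])*SGN
    return p,np.stack([x,y,np.cross(x,y)],1)
SGN=1
def rel(p,M,p0,M0): return np.r_[M0.T@(p-p0)*100,R.from_matrix(M0.T@M).as_rotvec()].round(3)
E
python3 - <<'E'
from plan import *
import plan
s=arm.read_state(); p0=s['eef_pos'];M0=R.from_rotvec(s['orientation']).as_matrix();print(M0.round(3),s['joint_pos'].round(2))
for sg in(1,-1):
    plan.SGN=sg
    for a in(-156.4,-68.4): 
        for z in (.2,.086): p,M=pose(a,z=z); print(sg,a,p.round(3),rel(p,M,p0,M0))
E
```

```text
[[-0.     0.399 -0.917]
 [ 0.001 -0.917 -0.399]
 [-1.    -0.001 -0.   ]] [-1.24  0.35  1.65  0.    1.14 -0.08]
1 -156.4 [ 0.496 -0.007  0.2  ] [ 1.8560e+00 -3.4491e+01 -4.5143e+01 -1.0000e-03 -0.0000e+00  1.0000e-03]
1 -156.4 [ 0.496 -0.007  0.086] [ 1.3256e+01 -3.4479e+01 -4.5141e+01 -1.0000e-03 -0.0000e+00  1.0000e-03]
1 -68.4 [ 0.629 -0.062  0.2  ] [ 1.8470e+00 -2.4108e+01 -5.5191e+01 -1.5370e+00 -1.0000e-03  1.0000e-03]
1 -68.4 [ 0.629 -0.062  0.086] [ 1.3247e+01 -2.4097e+01 -5.5190e+01 -1.5370e+00 -1.0000e-03  1.0000e-03]
-1 -156.4 [ 0.496 -0.007  0.2  ] [ 1.8560e+00 -3.4491e+01 -4.5143e+01  3.1410e+00  2.0000e-03  0.0000e+00]
-1 -156.4 [ 0.496 -0.007  0.086] [ 1.3256e+01 -3.4479e+01 -4.5141e+01  3.1410e+00  2.0000e-03  0.0000e+00]
-1 -68.4 [ 0.629 -0.062  0.2  ] [ 1.8470e+00 -2.4108e+01 -5.5191e+01  1.6050e+00  1.0000e-03  1.0000e-03]
-1 -68.4 [ 0.629 -0.062  0.086] [ 1.3247e+01 -2.4097e+01 -5.5190e+01  1.6050e+00  1.0000e-03  1.0000e-03]
```

{"fn": "apply_moves", "kwargs": {
  "increments": [
    [[0, -3.4, -4.5, 0, 0, 0, 0], [0, -6.9, -9.0, 0, 0, 0, 0], [0, -10.3, -13.5, 0, 0, 0, 0], [0, -13.8, -18.0, 0, 0, 0, 0], [0, -17.2, -22.5, 0, 0, 0, 0], [0, -20.7, -27.1, 0, 0, 0, 0], [0, -24.1, -31.6, 0, 0, 0, 0], [0, -27.6, -36.1, 0, 0, 0, 0]]
  ]
}}

```text
time: 1.1
eef_pos: [0.441, -0.1052, 0.2186]
orientation: [1.995, 0.416, -1.995]
force: [-0.2, -1.1, -0.1]
grip_width: 0.189
```

{"fn": "apply_moves", "kwargs": {
  "increments": [
    [[0, -3.4, -4.5, 0, 0, 0, 0], [0, -6.9, -9.0, 0, 0, 0, 0], [0, -6.9, -9.0, 0, 0, 0, 0], [0, -6.9, -9.0, 0, 0, 0, 0]]
  ]
}}

```text
time: 1.6
eef_pos: [0.4949, -0.008, 0.2183]
orientation: [1.994, 0.416, -1.996]
force: [0.0, 0.4, 0.5]
grip_width: 0.003
```

```bash
python3 - <<'E'
from plan import *
s=arm.read_state(); p0=s['eef_pos'];M0=R.from_rotvec(s['orientation']).as_matrix();print(s['time'],p0,s['joint_pos'].round(2),s['grip_width'],s['force'])
p,M=pose(-156.4); print(rel(p,M,p0,M0))
c=arm.camera_params("wrist"); q,d=arm.grab_frame("wrist"); cv2.imwrite("pics/w1.png",q[:,:,::-1]); np.savez("w1.npz",p=q,d=d,**c); print(c)
q,d=arm.grab_frame("top"); cv2.imwrite("pics/t1.png",q[:,:,::-1])
E
```

```text
1.6 [ 0.49494405 -0.00799538  0.218307  ] [-0.11  0.25  1.79 -0.    1.1   1.05] 0.003465054522695695 [0.01395417 0.36570325 0.45594874]
[ 1.3231e+01 -1.8000e-02 -1.0300e-01 -1.0000e-03  1.0000e-03  0.0000e+00]
{'vfov': 68.92183275875057, 'cx': 250.06287237870637, 'cy': 197.4454912963896, 'xyz': array([0.57130113, 0.02559781, 0.38443204]), 'attitude': array([ 2.40817143, -1.57784031, -0.24234142])}
```

View pics/w1.png

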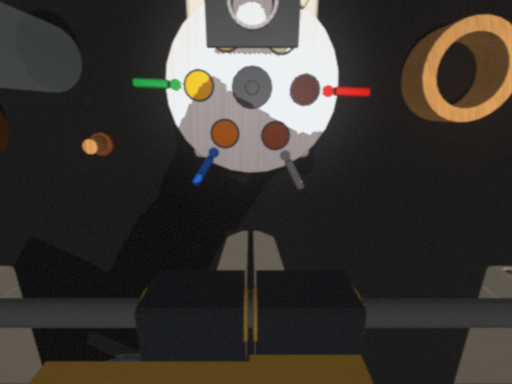

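View pics/t1.png

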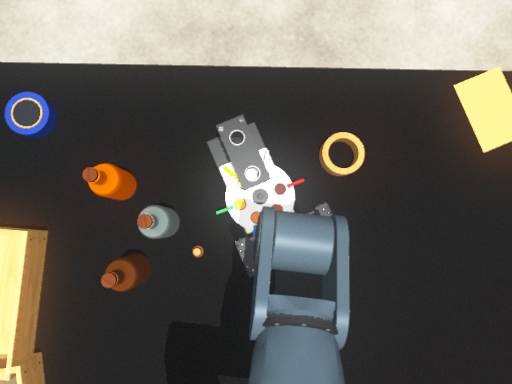

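The wrist view shows the hub at (252,87) with blue at (205,167) and grey at (293,170). They sit symmetrically about the shut fingers, which is where I want to come down. I'll check the axis and tabs with this view's depth.

```bash
python3 - <<'E'
from plan import *
z=np.load("w1.npz"); c={k:z[k] for k in('vfov','cx','cy','xyz','attitude')}; W=cloud(z['d'],c)
for n,(u,v) in dict(hub=(252,87),red=(350,91),green=(150,83),blue=(204,168),grey=(294,172)).items():
    w=W[v,u]; r=w[:2]-C; print(n,w.round(4),np.hypot(*r).round(4),np.degrees(np.arctan2(r[1],r[0])).round(1))
E
```

```text
hub [0.5912 0.0326 0.0966] 0.0016 -81.9
red [ 0.6252 -0.0547  0.0987] 0.0953 -69.0
green [0.5556 0.1232 0.0974] 0.0958 111.7
blue [0.499  0.047  0.0965] 0.0929 172.1
grey [ 0.5329 -0.0407  0.0981] 0.0948 -127.8
```

The tab tops read 97–98 mm and the angles match, so the fix holds. Descending between blue and grey.

{"fn": "apply_moves", "kwargs": {
  "increments": [
    [[4, 0, 0.1, 0, 0, 0, 0], [8, 0, 0.1, 0, 0, 0, 0], [11, 0, 0.1, 0, 0, 0, 0], [13.2, 0, 0.1, 0, 0, 0, 0], [13.2, 0, 0.1, 0, 0, 0, 0], [13.2, 0, 0.1, 0, 0, 0, 0]]
  ]
}}

```text
time: 2.45
eef_pos: [0.4948, -0.0088, 0.0876]
orientation: [1.997, 0.414, -1.995]
force: [0.1, -0.3, 0.5]
grip_width: 0.003
```

```bash
python3 - <<'E'
from plan import *
s=arm.read_state(); p0=s['eef_pos'];M0=R.from_rotvec(s['orientation']).as_matrix();print(s['time'],p0,s['force'])
c,dd=pose(-156.4)
for a in np.arange(-152,-60,4): p,M=pose(a,r=.105); print(a,rel(p,M,p0,M0).tolist())
E
```

```text
2.45 [ 0.49479363 -0.00880739  0.08755594] [ 0.13935347 -0.32101092  0.48345858]
-152 [0.156, 0.716, -0.07, -0.079, -0.001, -0.001]
-148 [0.156, 1.444, -0.153, -0.149, -0.001, -0.001]
-144 [0.157, 2.165, -0.287, -0.218, -0.001, -0.001]
-140 [0.158, 2.874, -0.471, -0.288, -0.001, -0.001]
-136 [0.158, 3.569, -0.703, -0.358, -0.001, -0.001]
-132 [0.159, 4.246, -0.984, -0.428, -0.001, -0.001]
-128 [0.159, 4.902, -1.311, -0.498, -0.001, -0.001]
-124 [0.16, 5.533, -1.684, -0.568, -0.001, -0.001]
-120 [0.161, 6.137, -2.099, -0.637, -0.001, -0.001]
-116 [0.161, 6.711, -2.555, -0.707, -0.001, -0.001]
-112 [0.162, 7.251, -3.051, -0.777, -0.001, -0.001]
-108 [0.163, 7.755, -3.582, -0.847, -0.001, -0.001]
-104 [0.164, 8.221, -4.148, -0.917, -0.001, -0.001]
-100 [0.164, 8.646, -4.745, -0.986, -0.001, -0.001]
-96 [0.165, 9.029, -5.37, -1.056, -0.001, -0.001]
-92 [0.166, 9.367, -6.02, -1.126, -0.001, -0.001]
-88 [0.167, 9.659, -6.692, -1.196, -0.0, -0.001]
-84 [0.167, 9.904, -7.383, -1.266, -0.0, -0.001]
-80 [0.168, 10.1, -8.089, -1.335, -0.0, -0.001]
-76 [0.169, 10.245, -8.808, -1.405, -0.0, -0.001]
-72 [0.17, 10.341, -9.534, -1.475, -0.0, -0.001]
-68 [0.17, 10.385, -10.266, -1.545, -0.0, -0.001]
-64 [0.171, 10.379, -10.999, -1.615, -0.0, -0.001]
```

{"fn": "apply_moves", "kwargs": {
  "increments": [
    [[0, 0.73, -0.03, -0.07, 0, 0, 0], [0, 1.46, -0.1, -0.14, 0, 0, 0], [0, 2.18, -0.23, -0.21, 0, 0, 0], [0, 2.89, -0.41, -0.28, 0, 0, 0], [0, 3.24, -0.51, -0.314, 0, 0, 0], [0, 3.59, -0.63, -0.35, 0, 0, 0], [0, 3.93, -0.76, -0.384, 0, 0, 0], [0, 4.27, -0.91, -0.42, 0, 0, 0]]
  ]
}}

```text
time: 3.45
eef_pos: [0.5204, -0.0441, 0.088]
orientation: [1.731, 0.763, -1.728]
force: [0.1, 0.8, -0.4]
grip_width: 0.006
```

```bash
cat > look.py <<'E'
from plan import *
import sys
s=arm.read_state(); p0=s['eef_pos'];M0=R.from_rotvec(s['orientation']).as_matrix();r=p0[:2]-C
print(s['time'],p0,s['force'],'r',np.hypot(*r),'ang',np.degrees(np.arctan2(r[1],r[0])))
c=arm.camera_params("wrist"); q,d=arm.grab_frame("wrist"); W=cloud(d,c); n=sys.argv[1]
cv2.imwrite(f"pics/w{n}.png",q[:,:,::-1]); np.savez(f"w{n}.npz",p=q,d=d,**c)
q,d=arm.grab_frame("scene"); cv2.imwrite(f"pics/s{n}.png",cv2.resize(q[140:290,160:360,::-1],(800,600)))
E
python3 look.py 2
```

```text
3.45 [ 0.52038904 -0.04413965  0.08795277] [ 0.05853234  0.80920858 -0.36634572] r 0.10546567575085386 ang -132.02972004660145
```

View pics/w2.png

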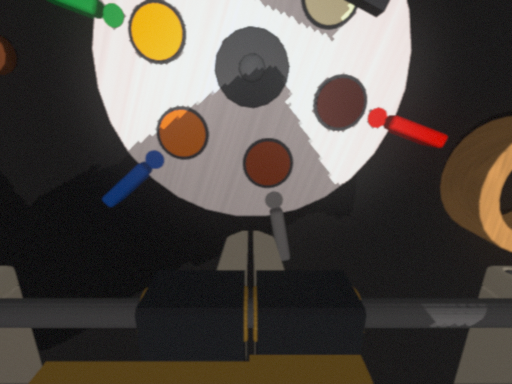

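View pics/s2.png

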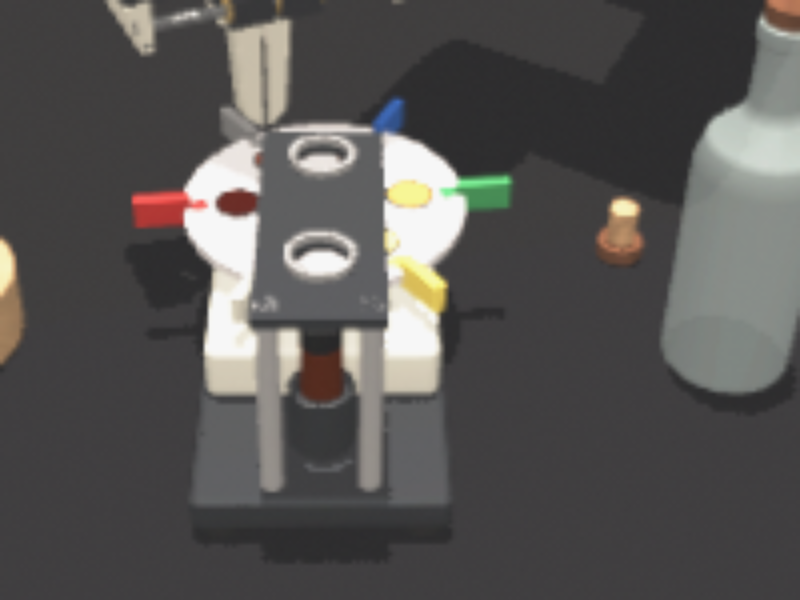

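The wrist view shows the finger just reaching the grey tab at (280,235). I'll keep following the arc.

{"fn": "apply_moves", "kwargs": {
  "increments": [
    [[0, 0.64, -0.02, -0.061, 0, 0, 0], [0, 1.28, -0.08, -0.122, 0, 0, 0], [0, 1.91, -0.18, -0.183, 0, 0, 0], [0, 2.54, -0.31, -0.244, 0, 0, 0], [0, 3.16, -0.49, -0.305, 0, 0, 0], [0, 3.76, -0.7, -0.367, 0, 0, 0], [0, 4.35, -0.95, -0.428, 0, 0, 0], [0, 4.93, -1.23, -0.489, 0, 0, 0]]
  ]
}}

```text
time: 4.55
eef_pos: [0.5647, -0.068, 0.0874]
orientation: [1.391, 1.08, -1.391]
force: [-1.3, 0.4, 0.2]
grip_width: 0.006
```

```bash
python3 look.py 3
```

```text
4.55 [ 0.56468063 -0.06804549  0.08741958] [-1.25209426  0.42584735  0.18805705] r 0.10557864569666281 ang -104.43531833216785
```

View pics/w3.png

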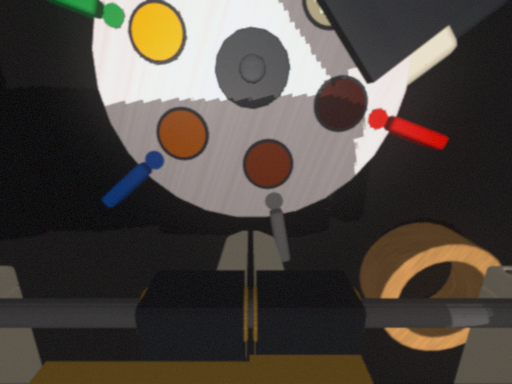

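The turret has moved into the -60° click, with grey still in contact. I'll push on through the next detent.

{"fn": "apply_moves", "kwargs": {
  "increments": [
    [[0, 0.64, -0.02, -0.061, 0, 0, 0], [0, 1.28, -0.08, -0.122, 0, 0, 0], [0, 1.91, -0.18, -0.183, 0, 0, 0], [0, 2.54, -0.31, -0.244, 0, 0, 0], [0, 3.16, -0.49, -0.305, 0, 0, 0], [0, 3.76, -0.7, -0.367, 0, 0, 0], [0, 4.35, -0.95, -0.428, 0, 0, 0], [0, 4.93, -1.23, -0.489, 0, 0, 0]]
  ]
}}

```text
time: 5.65
eef_pos: [0.6154, -0.0683, 0.0872]
orientation: [1.032, 1.312, -1.032]
force: [-0.7, 0.4, -0.4]
grip_width: 0.001
```

```bash
python3 look.py 4
```

```text
5.65 [ 0.61542209 -0.0683215   0.08718623] [-0.69166417  0.36038032 -0.37843238] r 0.10539021287962749 ang -76.60104670754333
```

View pics/w4.png

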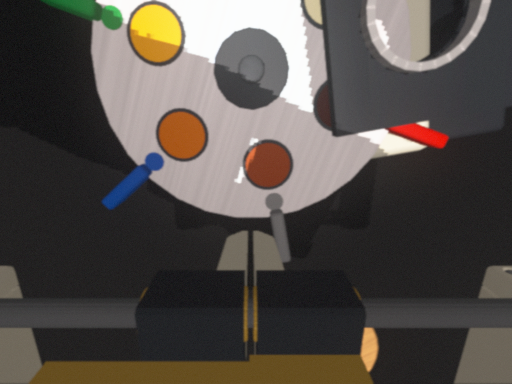

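{"fn": "apply_moves", "kwargs": {
  "increments": [
    [[0, 0.37, -0.01, -0.035, 0, 0, 0], [0, 0.73, -0.03, -0.07, 0, 0, 0], [0, 1.1, -0.06, -0.105, 0, 0, 0], [0, 1.46, -0.1, -0.14, 0, 0, 0], [0, 1.82, -0.16, -0.175, 0, 0, 0], [0, 2.18, -0.23, -0.21, 0, 0, 0], [0, 2.18, -0.23, -0.21, 0, 0, 0]]
  ]
}}

```text
time: 6.62
eef_pos: [0.6362, -0.0607, 0.0866]
orientation: [0.873, 1.389, -0.873]
force: [-1.2, -0.0, -0.2]
grip_width: 0.007
```

```bash
python3 look.py 5
```

```text
6.625 [ 0.63617886 -0.06071431  0.08657292] [-1.23520796e+00 -2.48092393e-04 -1.91529443e-01] r 0.1051182925600872 ang -64.54572646590073
```

View pics/w5.png

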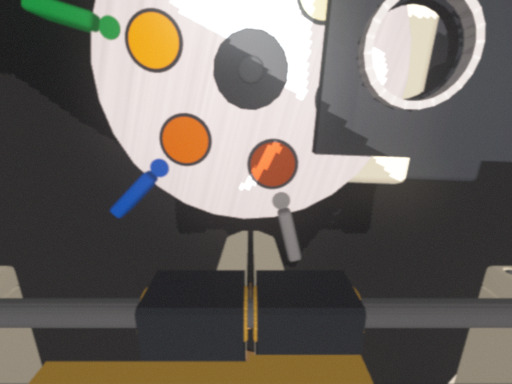

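Grey now leads the finger slightly, at (290,235). I'll hold to see whether it runs.

{"fn": "apply_moves", "kwargs": {
  "increments": [
    [[0, 0, 0, 0, 0, 0, 0], [0, 0, 0, 0, 0, 0, 0], [0, 0, 0, 0, 0, 0, 0], [0, 0, 0, 0, 0, 0, 0]]
  ]
}}

```text
time: 7.22
eef_pos: [0.636, -0.0609, 0.0867]
orientation: [0.873, 1.388, -0.873]
force: [0.3, 0.4, -1.2]
grip_width: 0.003
```

```bash
python3 look.py 6
```

```text
7.225 [ 0.63599381 -0.06085506  0.08667037] [ 0.33779733  0.43995307 -1.16163231] r 0.10516609732925711 ang -64.66971123077191
```

View pics/w6.png

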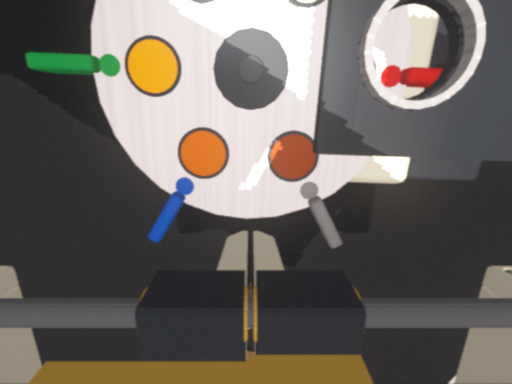

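The turret ran by itself: red now shows through the sight ring at (410,76), and the finger stands free between blue and grey. I'll back straight out and up.

{"fn": "apply_moves", "kwargs": {
  "increments": [
    [[0, 0, 2, 0, 0, 0, 0], [0, 0, 4, 0, 0, 0, 0], [-4, 0, 5, 0, 0, 0, 0], [-9, 0, 6, 0, 0, 0, 0], [-14, 0, 9, 0, 0, 0, 0], [-16, 0, 14, 0, 0, 0, 0], [-16, 0, 19, 0, 0, 0, 0], [-16, 0, 19, 0, 0, 0, 0]]
  ]
}}

```text
time: 8.32
eef_pos: [0.7185, -0.2367, 0.2454]
orientation: [0.876, 1.387, -0.877]
force: [1.0, -0.1, -0.7]
grip_width: 0.007
```

```bash
python3 look.py 7; python3 - <<'E'
from plan import *
q,d=arm.grab_frame("top"); cv2.imwrite("pics/t7.png",q[:,:,::-1]); np.savez("top7.npz",p=q,d=d)
E
```

```text
8.325 [ 0.71845751 -0.23672996  0.24543576] [ 0.96057521 -0.12365955 -0.65981748] r 0.2994135223438188 ang -64.80561899478091
```

View pics/t7.png

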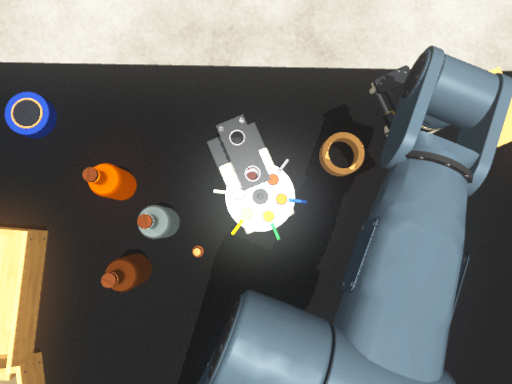

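View pics/s7.png

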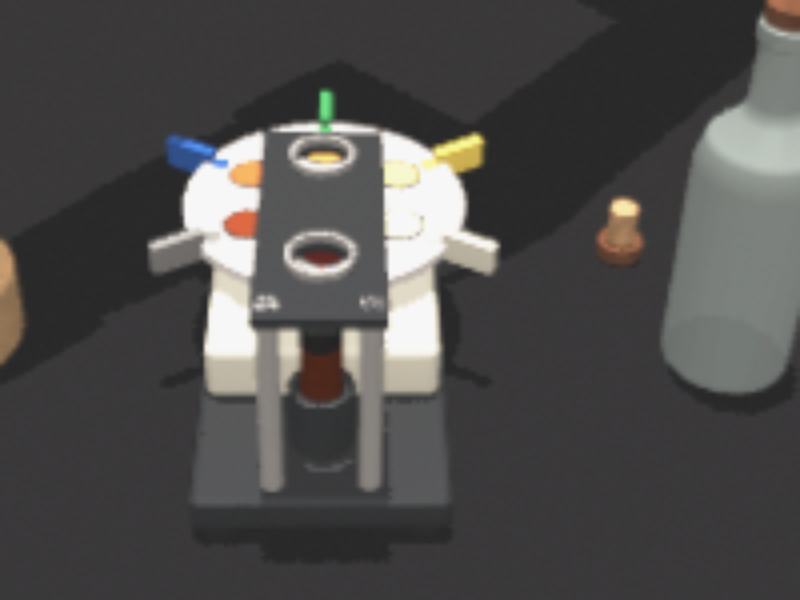

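The darkest glass now shows under the sight ring at (252,174) in the top view, with green opposite it. Before handing in, I'll measure the exact angle, check it is still, and compare the surroundings.

{"fn": "apply_moves", "kwargs": {
  "increments": [
    [[0, 0, 0, 0, 0, 0, 0], [0, 0, 0, 0, 0, 0, 0], [0, 0, 0, 0, 0, 0, 0], [0, 0, 0, 0, 0, 0, 0]]
  ]
}}

```text
time: 8.98
eef_pos: [0.7183, -0.2319, 0.2468]
orientation: [0.873, 1.388, -0.873]
force: [0.3, -0.4, 0.2]
grip_width: 0.002
```

```bash
python3 - <<'E'
from plan import *
q,d=arm.grab_frame("top"); np.savez("top8.npz",p=q,d=d); cp=arm.camera_params("top")
for n in("top0","top7","top8"):
    z=np.load(n+".npz"); p=z['p'];W=cloud(z['d'],cp)
    roi=np.zeros(p.shape[:2],bool); roi[110:250,200:315]=1
    hsv=cv2.cvtColor(p,cv2.COLOR_RGB2HSV).astype(int);H,S,V=hsv[...,0],hsv[...,1],hsv[...,2]
    br=roi&(abs(W[...,2]-.155)<.008); rc=cv2.minAreaRect(W[br][:,:2].astype(np.float32)); print(n,"bridge",W[br].mean(0).round(4),rc[2])
    for t,m,o in(("green",(abs(H-65)<20)&(S>120),180),("blue",(abs(H-110)<12)&(S>120),240)):
        m=m&roi&(W[...,2]>.07)&(W[...,2]<.105); w=np.median(W[m],0); r=w[:2]-np.array([.591,.0335]); print(t,m.sum(),w.round(3),(np.degrees(np.arctan2(r[1],r[0]))-23.55-o+180)%360-180)
a,b=np.load("top0.npz")['p'].astype(int),np.load("top8.npz")['p'].astype(int)
for n,(u,v) in dict(bottle=(155,222),cork=(197,252),vial=(237,137)).items():
    print(n,abs(a-b)[v-20:v+20,u-20:u+20].mean())
s=arm.read_state();print(s['time'],s['force'])
E
```

```text
top0 bridge [0.6888 0.0762 0.1545] 23.554433822631836
green 51 [0.556 0.122 0.098] -91.73888708641717
blue 50 [0.496 0.047 0.097] -91.5194695543631
top7 bridge [0.689  0.0763 0.1545] 23.530813217163086
green 28 [ 0.501 -0.006  0.098] 0.23349300306392706
blue 52 [ 0.579 -0.061  0.097] -0.8327882788628358
top8 bridge [0.6887 0.0763 0.1545] 23.54596710205078
green 27 [ 0.501 -0.006  0.098] 0.3175662945263866
blue 51 [ 0.579 -0.06   0.097] -0.8406312109348164
bottle 16.181041666666665
cork 10.399375
vial 20.180416666666666
9.025 [ 0.90809974  0.47610441 -0.29272596]
```

```bash
python3 -c "
from station import arm; print(arm.job_done())"
```

```text
the job is handed in; nothing more can be done
None
```

The darkest glass (red dot) has clicked into place under the sight ring, and I handed the job in after about 9 s of robot time. I pushed the turret anticlockwise through about 90° by the grey tab with shut fingers, let it run into the click by itself, then backed the hand out and up.

- **Turret angle:** it reads within about 1° of zero: +0.3° from the green tab and -0.8° from the blue. The 4 mm limit is about 4.4°. Two pictures 0.7 s apart agree to 0.1°, so it is still.
- **Comparator:** the bridge has moved less than 0.3 mm and its direction is unchanged.
- **Bottle, tape roll, stopper and vial:** these stand where they were by eye in the last top and scene views. My picture-difference check on the bottle, stopper and vial was not conclusive; I put the difference down to changed light and shadow but did not confirm that. I did not measure their final positions separately.
- **Forces:** readings at the ends of the moves were no more than about 1.3 N. The hand was free of everything at hand-in.

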